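# Pin and hold a leaf drilling jig shut over a wooden block

### The arm

A 7-joint arm with a two-finger parallel gripper is mounted at the origin on the work surface. World frame = base frame: x ahead of the robot, y to its left, z up, the work surface at z = 0. Lengths are in m, angles in rad, forces in N, time in s.
With the tool pointing down it reaches from about 0.425 to 0.95 m from the base axis. Payload 4.7 kg.
Tool frame: the origin (TCP) lies midway between the tips of the shut fingers; the grasp point (between the pads) lies 19 mm behind it; z points along the fingers, y is the line along which they close (so a half turn about z gives the same grasp; the last joint's range is limited). The gripper opens to 85 mm and grips with 20 to 120 N. Pads are 22 mm wide; open, the fingers measure 114 mm over their backs; the gripper's body (76 mm by 85 mm) begins 54 mm behind the grasp point. The pads swing forward as they close: fully open they stand 13 mm farther back than shut.
Start: joints at [1.245, 0.469, -0.049, 1.532, 0.024, 1.141, -0.082], TCP at [0.197, -0.645, 0.231] pointing down, gripper open.
Joint ranges: [-2.59, 2.59], [-0.33, 1.99], [-1.39, 1.29], [0.1, 2.45], [-1.04, 4.18], [0.21, 1.99], [-2.66, 2.66]. Speed limits (rad/s): [2.57, 2.57, 3.14, 3.14, 3.14, 3.14, 3.14].

### API

Orientations are given as a 3x3 rotation matrix whose columns are the frame's x, y, z axes.
In Python, from rig import arm, telemetry, viewer, finish_job, spotter gives the robot as it stands. Calls block until the motion is done:
- arm.movep(position, orientation): joint-space move of the TCP to a pose.
- arm.move_l(position, attitude=None, feed=0.15, until_force=None): straight line of the TCP; attitude=None keeps the orientation; feed is the mean speed in m/s. With until_force (N) it stops when the force on the tool has changed by that much, and returns True; else False.
- arm.move_joints(angles): joint-space move.
- arm.command_gripper(opening, newtons=None): finger opening in m; newtons is the grip in N (None keeps the last); returns when the fingers have stopped.
- arm.sleep(seconds).
- arm.inverse_kinematics(position, orientation): joint angles nearest the present ones, or None.
- telemetry.sense(): the state.
- viewer.camera(name): name is "scene" or "top" or "wrist"; returns (picture, depth): 420x560x3 uint8, red, green, blue; 420x560 float32, m along the optical axis (not along the pixel's ray), 0 where there is no reading.
- viewer.camera_params(name): a dict with "K" (3x3 intrinsics, pixels), "position" and "rotation" of the camera in the world; the wrist camera has in their place "tool_from_camera" (4x4, takes a point from camera to tool coordinates, whose origin is the TCP and whose axes are the flange's). Camera axes: x right, y down, z forward; pixel columns grow to the right and rows downward; lengths in m; the calibration is good to about 2 mm. The wrist camera is an equidistant fisheye: a pixel r from the principal point sees the ray r / f radians off the axis. A picture is of the moment at which its call begins: read the wrist's pose just before it. camera_params takes no time and is no camera call.
A pose or a line that the arm cannot do raises arm.Unreachable and nothing moves.
- finish_job(): hands the job in; it is judged then, once.
Trained networks look in the newest picture that a camera, given by its name, has taken for a name from the list of things; names that differ only in an ending like _2 or _b are one class to them, and where a whole thing is asked for, a point or a joint stands for the part that bears it (a point fixed in the world has none). Each returns a list of dicts, best first, with "score" (0 to 1); they miss things now and then, are a little off and sometimes report something else, mostly with a low value. They report only what shows in the picture. A call takes as long as a camera call.
- spotter.spot_in(camera, name): "position" ([x, y, z] in m, in world coordinates, good to about 4 mm: the middle of the surface that is visible of it).
- spotter.regions_of(camera, name): "region" (420x560 bool, what is visible of it).
- spotter.tip_of(camera, name): "position" ([x, y, z] in m, in world coordinates, good to about 4 mm: a listed point, or the origin of a listed thing).
The state is a dict: "time_s": time; "joint_pos": joint angles; "qd": joint speeds; "joint_efforts": joint torques, N m; "position": TCP position; "tcp_rot": TCP orientation; "wrist_force": force on the tool from outside, world axes, zero at the start; "ft_torque": the same for the moment, N m; "finger_gap": finger opening in m; "gripper_force": force on a finger pad.
Only numpy, scipy, OpenCV 4.12 (cv2) and the standard library are available. Lean on these libraries where they do the work, as an engineer would, in place of code of your own. Each camera call takes 0.05 s, during which the arm holds its last target. There are 200 camera calls.

### The job

Get the drilling jig ready so that I can drill the block that is already in it: swing the open leaf down over the block, then take the red-handled locating pin from its stand and push it down through the hole in the leaf into the front post until its handle sits on the leaf. Then press the front of the leaf down with your fingers, against the ejector spring, until it lies flat on the front post, and finish while still holding it pressed shut. Leave the other tools in the stand and the other blocks where they are.

Things in the scene. Friction and masses are not known exactly. Their poses are not given: they have to be found in the camera images.
- jig: plywood drilling jig screwed to the bench: board 270 x 150 x 18 mm, on it two posts (tops 78.5 mm above the bench) with the block's nest between them. Origin: centre of the board's underside. x runs from the front post (x = -98 mm, 40 mm thick, 110 mm wide) past the block (x = 0) to the hinge post (x = +92 mm), z up. The leaf and its hinge belong to it
- leaf (a joint): angle of the jig's hinged leaf, rad: 0 flat on the front post, 1.75 open stop just past upright. Damped hinge: stays when nearly upright, sinks slowly by itself below that, 1 to 3 N at its edge move it. Sprung by the ejector under the block: let go when down it rests on the block at about 0.03, front edge 6 mm high; about 5 N pressing at its front brings it to 0
- leaf_hinge (a point): middle of the leaf's hinge axis, 84.5 mm above the bench, at x = +92 mm of the jig; the axis is the jig's y. Leaf: plywood plate 110 mm wide, 12 mm thick (6 each side of the axis), front edge 215 mm from the axis, 0.25 kg; steel bushing 44 mm across, 4 mm high over the block. Site axes turn with the leaf: -x to its front edge, z out of its upper face
- leaf_pin_hole (a point): centre of the 14 mm steel-rimmed pin hole at the leaf's upper face, 190 mm from the hinge axis, 30 mm to +y of the middle; axes as leaf_hinge. With the leaf down, a 14 mm hole in the front post lies straight below it, 52 mm deep from the post's top
- leaf_pad (a point): centre of the top of the black rubber thumb pad (32 mm across, 2 mm thick) on the leaf's front, 190 mm from the hinge axis, 30 mm to -y of the middle, 8 mm above the leaf's mid-plane: a good place to press; axes as leaf_hinge
- block: wooden block, 60 mm cube with a 28 mm hole bored sideways, 0.1 kg, loose in the jig's nest (1.5 mm play all round) on the spring ejector. Origin: centre of its underside
- stand: dark wooden stand, 60 x 200 x 42 mm, fixed, with three holes 65 mm apart in a row along its y; holds the locating pin, the brass punch and the countersink in any order. Origin at the centre of its underside
- pin: locating pin, 0.08 kg, upright in the stand (it may lean a degree): steel shank 12 mm thick, 60 mm long, with a half-round nose; on it a red cylindrical handle 25 mm thick, 35 mm tall, two black rings. Origin: tip of the nose (6 mm above the bench in the stand), z up along it. Gripped about 84 mm above the tip, the fingertips stay clear of the leaf
- pin_collar (a point): point on the pin's axis at the underside of the red handle, 60 mm above the tip; lies on the leaf_pin_hole when the pin is fully home
- punch: brass transfer punch in the stand, 12 mm thick, 16 mm across at the top, 86 mm long, origin at its lower tip; leave alone
- countersink: hand countersink with a pear-shaped pale wooden handle (32 mm) in the stand, 108 mm long, origin at its lower tip; leave alone
- spare_block: another 60 mm wooden block, pale, loose on the bench beyond the jig and the stand, origin at the centre of its underside; leave alone
- drilled_block: another 60 mm wooden block, browner, loose on the bench beyond the stand, origin at the centre of its underside; leave alone

How it is judged:
On the way, in this order (a step that is already met when the one before it is completed fails the run):
1. the leaf is swung down onto the block (value of joint leaf below 0.06 rad), for 0.2 s.
2. the locating pin is pushed through the leaf into the front post, its handle on the leaf (value of joint leaf below 0.06 rad and distance between pin_collar and leaf_pin_hole below 0.006 m), for 0.2 s.
At the end, for the whole second after the job is handed in: the fingers press the leaf with over 3 N and hold it flat (within 0.01 rad, 2 mm at its front edge), the leaf presses the block with over 4 N, and the pin stands through leaf and front post with its handle within 6 mm of the leaf; all through the last second (value of joint leaf below 0.01 rad and distance between pin_collar and leaf_pin_hole below 0.006 m and z of pin in the frame of jig below 0.038 m and contact force between leaf and block above 4 N and contact force between the fingers and leaf above 3 N); the arm keeps its last pose, push and grip.
It fails at once if another tool in the stand or another block is moved by more than 30 mm (distance of any of punch, countersink, spare_block, drilled_block from where it was at the start of the episode above 0.03 m).
It also fails if it takes over 54 s, if anything falls off the work surface, if the arm or the gripper's body presses on something with over 40 N, if the wrist force passes 120 N, or if a joint passes its speed limit or range.

## Working session

There is one attempt and no reset: what is moved stays moved. The work goes in short steps, each a Python script; the robot and the scene stay as the last script left them, time stands still between calls to the robot, and variables do not carry over. Pictures are saved under pics/ and viewed, at most 10 in all, crops included, and the job is handed in when it is done.

```bash
ls; mkdir -p pics; python3 - <<'E'
from rig import arm, telemetry, viewer, spotter
import cv2, numpy as np
for c in ("scene","top"):
    p,d=viewer.camera(c); cv2.imwrite(f"pics/{c}0.png",p[:,:,::-1]); np.save(f"pics/{c}0d.npy",d)
    q=viewer.camera_params(c); print(c,q["K"].tolist(),np.round(q["position"],3),np.round(q["rotation"],3).tolist())
    for n in ("jig","leaf_hinge","leaf_pin_hole","leaf_pad","block","stand","pin","pin_collar","punch","countersink","spare_block","drilled_block"):
        print(n,[(np.round(r["position"],4).tolist(),round(r["score"],2)) for r in spotter.tip_of(c,n)[:2]])
s=telemetry.sense(); print(s["time_s"],s["position"],s["tcp_rot"],s["finger_gap"])
E
```

```text
pics
rig.py
scene [[544.3386124009929, 0.0, 281.82153169630305], [0.0, 544.3386124009929, 214.31592723931607], [0.0, 0.0, 1.0]] [1.207 0.026 0.934] [[-0.157, 0.803, -0.576], [0.988, 0.131, -0.086], [0.007, -0.582, -0.813]]
jig [([0.5376, 0.142, 0.0012], 0.63)]
leaf_hinge [([0.5454, 0.2312, 0.0823], 0.82)]
leaf_pin_hole [([0.5167, 0.2209, 0.2723], 0.63)]
leaf_pad [([0.5738, 0.2119, 0.2739], 0.74)]
block [([0.5394, 0.1408, 0.024], 0.61)]
stand [([0.5121, -0.2488, -0.0009], 0.92)]
pin [([0.512, -0.2487, 0.0036], 0.58), ([0.5772, 0.2128, 0.2718], 0.47)]
pin_collar [([0.5101, -0.2474, 0.066], 0.8)]
punch [([0.5267, -0.3113, 0.004], 0.62)]
countersink [([0.4877, -0.1872, 0.0046], 0.67)]
spare_block [([0.6806, -0.0325, 0.0006], 0.93)]
drilled_block [([0.7425, -0.1218, -0.0041], 0.61)]
top [[409.884191327683, 0.0, 282.3459081762666], [0.0, 409.884191327683, 207.5959236522056], [0.0, 0.0, 1.0]] [ 0.454 -0.055  0.978] [[0.016, -0.983, 0.181], [-0.999, -0.011, 0.031], [-0.028, -0.181, -0.983]]
jig [([0.5373, 0.1414, 0.0004], 0.95)]
leaf_hinge [([0.5484, 0.2326, 0.0867], 0.66)]
leaf_pin_hole [([0.5183, 0.2218, 0.2752], 0.88), ([0.549, 0.2337, 0.0875], 0.29)]
leaf_pad [([0.5784, 0.2153, 0.2763], 0.81)]
block [([0.5342, 0.1449, 0.0195], 0.62), ([0.4899, -0.1853, 0.0065], 0.61)]
stand [([0.5089, -0.2497, -0.0012], 0.6)]
pin [([0.5118, -0.2491, 0.0035], 0.53)]
pin_collar [([0.5102, -0.2493, 0.0634], 0.67), ([0.547, 0.2329, 0.0879], 0.46)]
punch [([0.7433, -0.1212, 0.0008], 0.75), ([0.5365, -0.3128, 0.0044], 0.39)]
countersink [([0.4903, -0.1848, 0.0057], 0.58)]
spare_block [([0.6826, -0.0348, 0.0019], 0.98)]
drilled_block [([0.7452, -0.121, 0.0014], 0.67)]
1.3 [ 0.19748006 -0.64546842  0.23131803] [[ 9.56257222e-01  2.92527130e-01  5.88526176e-05]
 [ 2.92527132e-01 -9.56257223e-01 -2.99113915e-05]
 [ 4.75283472e-05  4.58189716e-05 -9.99999998e-01]] 0.08518644282240799
```

View pics/scene0.png

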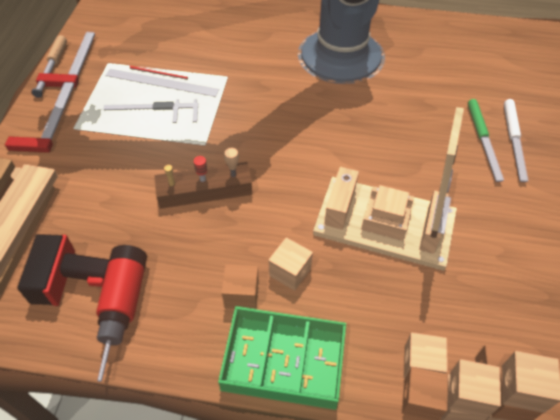

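View pics/top0.png

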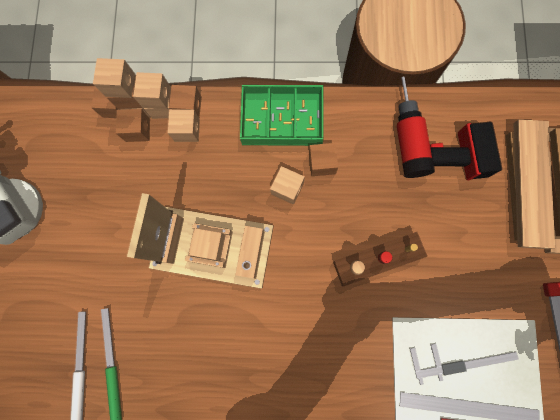

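The scene view shows the jig at about (390,220) with the leaf nearly upright, hinge to the right. The stand is at (205,185) with the punch, the red pin (200,165) and the countersink. The top view shows the post hole at (247,265) and the pin at (386,257). Next I'll refine the poses from depth.

```bash
cat > h.py <<'E'
import numpy as np, cv2
from rig import arm, telemetry, viewer, spotter, finish_job
def cloud(c,d):
    q=viewer.camera_params(c);K=np.array(q["K"]);v,u=np.mgrid[:420,:560]
    p=np.stack([(u-K[0,2])/K[0,0]*d,(v-K[1,2])/K[1,1]*d,d],-1)
    return p@np.array(q["rotation"]).T+np.array(q["position"])
E
python3 - <<'E'
from h import *
for c in ("scene","top"):
    d=np.load(f"pics/{c}0d.npy");P=cloud(c,d);im=cv2.imread(f"pics/{c}0.png").astype(int)
    ok=d>0
    # bench height check
    b=P[ok&(P[...,0]>.35)&(P[...,0]<.45)&(abs(P[...,1])<.15)];print(c,"bench",np.median(b[:,2]))
    J=np.array([.5375,.1417]);a=np.radians(83.5);ex=np.array([np.cos(a),np.sin(a)]);ey=np.array([-ex[1],ex[0]])
    L=np.stack([(P[...,:2]-J)@ex,(P[...,:2]-J)@ey],-1)
    m=ok&(abs(P[...,2]-.0785)<.005)&(L[...,0]<-.06)&(L[...,0]>-.14)&(abs(L[...,1])<.08)
    r=cv2.minAreaRect(P[m][:,:2].astype(np.float32)*1000);print("post",m.sum(),r,np.median(P[m][:,2]))
    m=ok&(P[...,2]>.005)&(P[...,2]<.03)&(abs(P[...,2]-.018)<.004)&(abs(L[...,0])<.16)&(abs(L[...,1])<.1)
    r=cv2.minAreaRect(P[m][:,:2].astype(np.float32)*1000);print("board",m.sum(),r)
    m=ok&(P[...,2]>.16)&(abs(L[...,1])<.08)&(L[...,0]>-.05)&(L[...,0]<.2)
    p=np.c_[L[m],P[m][:,2:]];
    for lo in np.arange(.16,.32,.03):
        s=p[(p[:,2]>lo)&(p[:,2]<lo+.03)]
        if len(s): print("leaf",lo.round(2),len(s),np.percentile(s,[5,50,95],axis=0).round(3).tolist())
    print("zmax",np.percentile(p[:,2],99))
    red=ok&(im[...,2]>130)&(im[...,1]<70)&(abs(P[...,0]-.512)<.04)&(abs(P[...,1]+.249)<.04)
    q=P[red];t=q[q[:,2]>.094];print("pin",red.sum(),len(t),t.mean(0),np.ptp(t,axis=0),q[:,2].max())
E
```

```text
scene bench -0.0005957911615119826
post 869 ((519.1563110351562, 44.70848846435547), (40.258697509765625, 114.6888656616211), 80.97332000732422) 0.0779921974037443
board 3833 ((534.9190673828125, 141.5342559814453), (270.0697937011719, 153.2107696533203), 81.05855560302734)
leaf 0.16 109 [[0.074, -0.057, 0.162], [0.081, -0.055, 0.178], [0.089, -0.015, 0.189]]
leaf 0.19 106 [[0.071, -0.056, 0.191], [0.077, -0.054, 0.202], [0.089, 0.0, 0.218]]
leaf 0.22 90 [[0.067, -0.056, 0.221], [0.073, -0.055, 0.235], [0.079, -0.053, 0.248]]
leaf 0.25 117 [[0.063, -0.056, 0.252], [0.07, -0.055, 0.267], [0.076, -0.042, 0.279]]
leaf 0.28 445 [[0.062, -0.055, 0.285], [0.068, -0.014, 0.297], [0.075, 0.049, 0.3]]
zmax 0.30014764970156693
pin 10 9 [ 0.51988715 -0.2437616   0.09628729] [0.00725217 0.01469026 0.00406681] 0.098083991624483
top bench 0.0012559086488482807
post 886 ((521.3252563476562, 44.35520935058594), (40.3436164855957, 109.84680938720703), 80.82794952392578) 0.07998728773598929
board 3229 ((537.00439453125, 141.03028869628906), (270.0436706542969, 150.2406463623047), 80.9425048828125)
leaf 0.16 200 [[0.073, -0.051, 0.162], [0.077, -0.002, 0.171], [0.081, 0.048, 0.188]]
leaf 0.19 223 [[0.07, -0.052, 0.192], [0.072, -0.001, 0.205], [0.075, 0.047, 0.219]]
leaf 0.22 252 [[0.066, -0.051, 0.222], [0.069, 0.001, 0.235], [0.072, 0.047, 0.248]]
leaf 0.25 286 [[0.063, -0.05, 0.252], [0.066, 0.0, 0.265], [0.069, 0.048, 0.278]]
leaf 0.28 671 [[0.061, -0.051, 0.284], [0.066, -0.001, 0.299], [0.074, 0.048, 0.302]]
zmax 0.30211812988002307
pin 105 104 [ 0.5120518  -0.24891843  0.10210176] [0.02346577 0.02155097 0.00803236] 0.105760237201727
```

```bash
cat >> h.py <<'E'
J=np.array([.536,.1413,0]);A=np.radians(81.);EX=np.array([np.cos(A),np.sin(A),0]);EY=np.array([-EX[1],EX[0],0]);EZ=np.array([0,0,1.])
def jig(x,y,z): return J+x*EX+y*EY+z*EZ
def down(y):
    y=np.array([y[0],y[1],0.]);y/=np.linalg.norm(y);z=-EZ
    return np.c_[np.cross(y,z),y,z]
def best(pos,y):
    c=[]
    for s in (1,-1):
        R=down(s*np.array(y[:2]));q=arm.inverse_kinematics(pos,R)
        if q is not None: c.append((np.abs(np.array(q)-telemetry.sense()["joint_pos"]).max(),s,q,R))
    return min(c,key=lambda t:t[0]) if c else None
def swing(phi,r=.19,off=.011): # fingertip pos that touches leaf's upper face at angle phi
    return jig(.092-r*np.cos(phi)+.006*np.sin(phi)+off,0,.0845+r*np.sin(phi)+.006*np.cos(phi))
E
python3 - <<'E'
from h import *
np.set_printoptions(precision=3,suppress=True)
print(telemetry.sense()["joint_pos"])
for n,p,y in [("via",jig(-.1,0,.38),EY),("via2",swing(1.45)+.04*EX+.08*EZ,EY),("beh",swing(1.45)+.04*EX,EY),("mid",swing(.7),EY),("end",swing(0),EY),("pinup",np.array([.512,-.249,.17]),(.95,.31)),("pin",np.array([.512,-.249,.071]),(.95,.31)),("hole",jig(-.098,.03,.16),(.95,.31)),("pad",jig(-.098,-.03,.0925),EY)]:
    b=best(p,y);print(n,p,None if b is None else (b[1],np.array(b[2])))
E
```

```text
[ 1.245  0.469 -0.049  1.533  0.024  1.141 -0.082]
via [0.52  0.043 0.38 ] (-1, array([ 0.582,  0.208, -0.877,  1.637,  0.162,  1.373, -0.473]))
via2 [0.556 0.266 0.354] (-1, array([ 0.211,  0.49 , -1.083,  1.468,  0.433,  1.441, -1.035]))
beh [0.556 0.266 0.274] (-1, array([ 0.185,  0.528, -1.021,  1.588,  0.464,  1.289, -1.064]))
mid [0.53  0.103 0.211] (-1, array([ 0.488,  0.436, -0.984,  1.839,  0.408,  1.087, -0.806]))
end [0.522 0.055 0.091] (-1, array([ 0.391,  0.512, -0.742,  1.989,  0.471,  0.817, -0.776]))
pinup [ 0.512 -0.249  0.17 ] (1, array([ 0.835,  0.424, -0.592,  1.83 ,  0.282,  0.972,  0.439]))
pin [ 0.512 -0.249  0.071] (1, array([ 0.788,  0.55 , -0.543,  1.908,  0.39 ,  0.789,  0.347]))
hole [0.491 0.049 0.16 ] (1, array([ 0.574,  0.407, -0.939,  1.995,  0.407,  0.939, -0.259]))
pad [0.55  0.04  0.092] (-1, array([ 0.358,  0.523, -0.663,  1.931,  0.429,  0.832, -0.693]))
```

```bash
python3 - <<'E'
from h import *
np.set_printoptions(precision=3,suppress=True)
arm.move_joints([-.1,.3,0,1.45,0,1.39,-.1])
arm.command_gripper(0)
s=telemetry.sense();print(s["time_s"],s["position"])
p2=swing(1.45)+.035*EX+.08*EZ
b=best(p2,EY);print(b[1],np.array(b[2]));R=b[3]
via=jig(-.05,0,.38)
arm.movep(via,R);arm.movep(p2,R)
arm.move_l(swing(1.45)+.035*EX,feed=.2)
s=telemetry.sense();print(s["time_s"],s["position"],s["joint_pos"],s["wrist_force"])
E
```

```text
4.9 [0.625 0.02  0.378]
-1 [-0.439  0.292 -0.092  1.513  0.027  1.337 -0.69 ]
6.725 [0.556 0.26  0.275] [-0.408  0.338 -0.129  1.628  0.047  1.176 -0.707] [ 0.153 -0.593  0.515]
```

```bash
python3 - <<'E'
from h import *
np.set_printoptions(precision=2,suppress=True)
for phi in (1.4,1.15,.9,.65,.4,.2,.08):
    arm.move_l(swing(phi),feed=.12)
    s=telemetry.sense();print(phi,s["time_s"],s["position"],s["wrist_force"])
hit=arm.move_l(swing(.0),feed=.04,until_force=8)
s=telemetry.sense();print(hit,s["time_s"],s["position"],s["wrist_force"])
arm.move_l(jig(-.08,0,.2),feed=.25)
arm.movep(jig(-.2,-.0,.28),s["tcp_rot"]) 
arm.command_gripper(.07)
p,d=viewer.camera("top");np.save("pics/top1d.npy",d);cv2.imwrite("pics/top1.png",p[:,:,::-1])
for n in ("leaf_pin_hole","leaf_pad","leaf_hinge"): print(n,[(np.round(r["position"],4).tolist(),round(r["score"],2)) for r in spotter.tip_of("top",n)[:2]])
p,d=viewer.camera("scene");np.save("pics/scene1d.npy",d);cv2.imwrite("pics/scene1.png",p[:,:,::-1])
for n in ("leaf_pin_hole","leaf_pad"): print(n,[(np.round(r["position"],4).tolist(),round(r["score"],2)) for r in spotter.tip_of("scene",n)[:2]])
print(jig(-.098,.03,.0905),telemetry.sense()["time_s"])
# zoomed crops
import numpy as np
a=cv2.imread("pics/top1.png")[200:300,120:290];b=cv2.imread("pics/scene1.png")[150:270,300:470]
cv2.imwrite("pics/crop1.png",np.hstack([cv2.resize(a,(400,300)),cv2.resize(b,(400,300))]))
E
```

```text
1.4 7.2417 [0.55 0.22 0.27] [ 0.84  0.19 -0.17]
1.15 7.7833 [0.54 0.17 0.26] [-0.02 -0.44 -0.26]
0.9 8.325 [0.53 0.13 0.24] [-0.23  0.01 -0.03]
0.65 8.8667 [0.53 0.1  0.2 ] [-0.04  0.53  0.74]
0.4 9.4083 [0.53 0.07 0.16] [ 0.65  0.4  -0.31]
0.2 9.875 [0.52 0.06 0.13] [ 0.97 -0.03  0.29]
0.08 10.2167 [0.52 0.06 0.11] [-0.76  0.39  0.44]
True 10.6583 [0.52 0.06 0.09] [-0.37 -0.22  4.65]
leaf_pin_hole [([0.4921, 0.048, 0.0984], 0.86)]
leaf_pad [([0.5508, 0.0422, 0.1019], 0.69)]
leaf_hinge [([0.5502, 0.2341, 0.088], 0.6)]
leaf_pin_hole [([0.4901, 0.0492, 0.0937], 0.92)]
leaf_pad [([0.5504, 0.0361, 0.0958], 0.76)]
[0.49 0.05 0.09] 12.9
```

View pics/crop1.png

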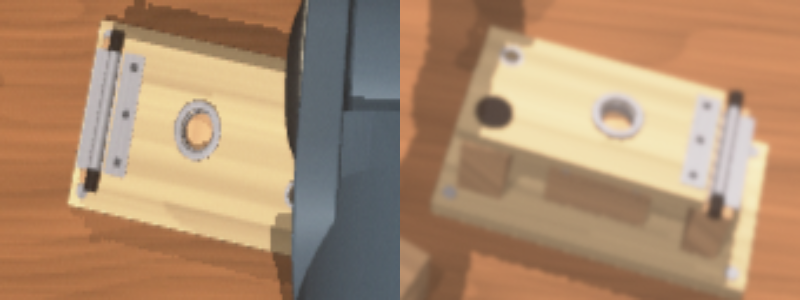

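The leaf is down: in the crop, its plate covers the block and both posts, with the steel-rimmed pin hole at about scene pixel (348,172). This matches the prediction. Now the pin.

```bash
python3 - <<'E'
from h import *
np.set_printoptions(precision=4,suppress=True)
P=np.array([.512,-.249,.17])
b=best(P,(.95,.31));print(b[1],np.array(b[2]));R=b[3]
arm.movep(P,R)
arm.move_l([P[0],P[1],.070],feed=.12,until_force=12)
s=telemetry.sense();print(s["time_s"],s["position"],s["wrist_force"])
arm.command_gripper(.0,50)
s=telemetry.sense();print(s["time_s"],s["finger_gap"],s["gripper_force"],s["wrist_force"])
arm.move_l([P[0],P[1],.20],feed=.15)
s=telemetry.sense();print(s["time_s"],s["position"],s["finger_gap"],s["wrist_force"])
H=jig(-.098,.03,.175)
arm.movep(H-.0*EX,R)
s=telemetry.sense();print(s["time_s"],s["position"],s["finger_gap"])
for c in ("scene","top","wrist"):
    p,d=viewer.camera(c);cv2.imwrite(f"pics/{c}2.png",p[:,:,::-1]);np.save(f"pics/{c}2d.npy",d)
    for n in ("pin","pin_collar","leaf_pin_hole"): print(c,n,[(np.round(r["position"],4).tolist(),round(r["score"],2)) for r in spotter.tip_of(c,n)[:1]])
a=cv2.imread("pics/scene2.png")[110:230,290:460];b=cv2.imread("pics/wrist2.png")
cv2.imwrite("pics/crop2.png",np.hstack([cv2.resize(a,(400,300),interpolation=cv2.INTER_CUBIC),cv2.resize(b,(400,300))]))
E
```

```text
1 [ 0.3099  0.3582  0.0871  1.8607 -0.0382  0.9243  0.73  ]
14.775 [ 0.5127 -0.2491  0.0708] [-0.0471 -0.2551 -0.3587]
15.2583 0.023782397116818368 48.815592527389526 [-1.3361  0.2369  4.6615]
16.275 [ 0.5113 -0.2486  0.1989] 0.023789722213924436 [ 0.0048 -0.1888 -1.4442]
17.425 [0.4915 0.0477 0.1749] 0.02342642947199697
scene pin [([0.49, 0.0486, 0.1707], 0.18)]
scene pin_collar [([0.4916, 0.0488, 0.17], 0.59)]
scene leaf_pin_hole [([0.4904, 0.0491, 0.0931], 0.96)]
top pin []
top pin_collar [([0.5342, -0.3138, 0.0077], 0.56)]
top leaf_pin_hole [([0.4905, 0.0489, 0.0942], 0.78)]
wrist pin [([0.4946, 0.0482, 0.1122], 0.7)]
wrist pin_collar [([0.4906, 0.0475, 0.1684], 0.59)]
wrist leaf_pin_hole [([0.4871, 0.0514, 0.0947], 0.88)]
```

View pics/crop2.png

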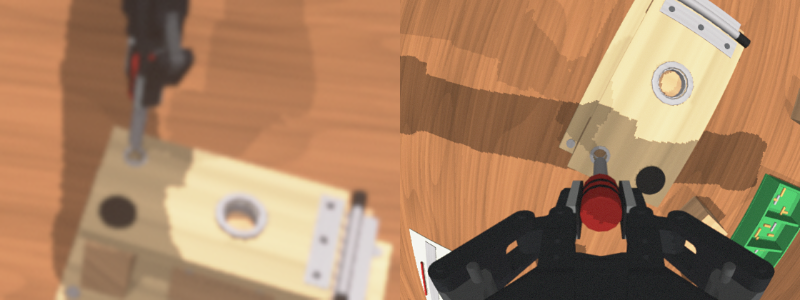

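The left crop shows the shank tip right above the leaf hole at (135,158). The wrist view agrees: shank over the rim at (600,155), handle firmly between the pads. I'll lower it with a force guard.

```bash
python3 - <<'E'
from h import *
np.set_printoptions(precision=4,suppress=True)
H=jig(-.098,.03,0)
for off in [(0,0),(.002,0),(-.002,0),(0,.002),(0,-.002),(.003,.003),(-.003,-.003)]:
    T=H+off[0]*EX+off[1]*EY
    hit=arm.move_l([T[0],T[1],.092],feed=.04,until_force=9)
    s=telemetry.sense();print(off,hit,s["time_s"],s["position"],s["wrist_force"],s["ft_torque"])
    if s["position"][2]<.106 or s["time_s"]>30: break
    arm.move_l([s["position"][0],s["position"][1],s["position"][2]+.006],feed=.08)
E
```

```text
(0, 0) True 19.8417 [0.491  0.049  0.0954] [-0.9384  0.0092  6.0474] [ 0.0142  0.2032 -0.013 ]
```

```bash
python3 - <<'E'
from h import *
np.set_printoptions(precision=4,suppress=True)
arm.sleep(.3)
arm.command_gripper(.05)
s=telemetry.sense();p=s["position"]
arm.move_l([p[0],p[1],.18],feed=.2)
T=jig(-.098,-.03,0)
b=best(np.array([*T[:2],.14]),EX); c=best(np.array([*T[:2],.14]),EY); print(b[0],c[0])
R=b[3]  # closing line along jig x: narrow 22 mm toward the pin
arm.movep([*T[:2],.18],R)
arm.command_gripper(0)
for c in ("top","scene"):
    pc,d=viewer.camera(c);cv2.imwrite(f"pics/{c}3.png",pc[:,:,::-1])
    for n in ("pin_collar","leaf_pin_hole","leaf_pad"): print(c,n,[(np.round(r["position"],4).tolist(),round(r["score"],2)) for r in spotter.tip_of(c,n)[:1]])
a=cv2.imread("pics/scene3.png")[110:230,290:460]
cv2.imwrite("pics/crop3.png",cv2.resize(a,(560,400),interpolation=cv2.INTER_CUBIC))
print(telemetry.sense()["time_s"],telemetry.sense()["position"])
E
```

```text
1.052708202754129 0.40482208436656597
top pin_collar []
top leaf_pin_hole []
top leaf_pad [([0.5528, 0.0426, 0.0977], 0.79)]
scene pin_collar [([0.4865, 0.0497, 0.0941], 0.67)]
scene leaf_pin_hole [([0.4924, 0.0476, 0.0905], 0.92)]
scene leaf_pad [([0.5486, 0.0375, 0.095], 0.76)]
23.025 [0.5503 0.0398 0.18  ]
```

View pics/crop3.png

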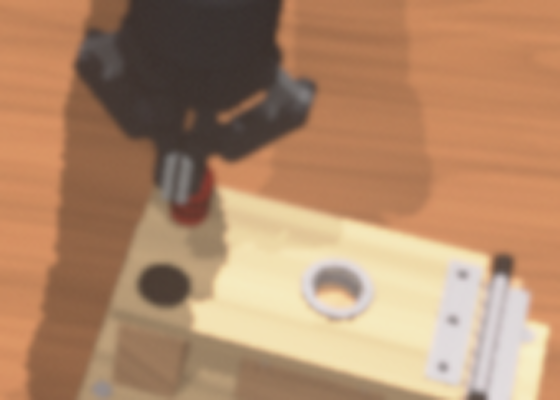

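The red handle sits on the leaf at crop (190,205), and the shut fingers hang above the black pad at (163,285). Pressing now.

```bash
python3 - <<'E'
from h import *
np.set_printoptions(precision=4,suppress=True)
T=jig(-.098,-.03,0)
arm.move_l([*T[:2],.112],feed=.1)
f0=telemetry.sense()["wrist_force"]
hit=arm.move_l([*T[:2],.080],feed=.02,until_force=16)
for i in range(3):
    arm.sleep(.3);s=telemetry.sense();print(hit,s["time_s"],s["position"],s["wrist_force"]-f0)
z=s["position"][2]
for c in ("scene","top"):
    pc,d=viewer.camera(c);cv2.imwrite(f"pics/{c}4.png",pc[:,:,::-1])
    P=cloud(c,d);L=np.stack([(P[...,:2]-J[:2])@EX[:2],(P[...,:2]-J[:2])@EY[:2]],-1)
    m=(d>0)&(abs(L[...,1])<.045)&(abs(P[...,2]-.092)<.008)&(L[...,0]>-.08)&(L[...,0]<-.04)
    n=(d>0)&(abs(L[...,1])<.045)&(abs(P[...,2]-.092)<.008)&(L[...,0]>.03)&(L[...,0]<.055)
    print(c,"leaf z front/rear",np.median(P[m][:,2]),np.median(P[n][:,2]),m.sum(),n.sum())
    for k in ("pin_collar","leaf_pin_hole"): print([(np.round(r["position"],4).tolist(),round(r["score"],2)) for r in spotter.tip_of(c,k)[:1]])
a=cv2.imread("pics/scene4.png")[110:230,290:460]
cv2.imwrite("pics/crop4.png",cv2.resize(a,(560,400),interpolation=cv2.INTER_CUBIC))
E
```

```text
True 25.1667 [0.5503 0.0397 0.0926] [-1.7257 -0.0109  5.7845]
True 25.4667 [0.5503 0.0397 0.0926] [-1.0347  0.834   5.6944]
True 25.7667 [0.5503 0.0397 0.0926] [-0.5597  0.0088  6.5446]
scene leaf z front/rear 0.08991576208304136 0.08993313157097449 470 484
[]
[]
top leaf z front/rear nan 0.09205635702277404 0 451
[]
[]
  return _methods._mean(a, axis=axis, dtype=dtype,
  ret = ret.dtype.type(ret / rcount)
```

View pics/crop4.png

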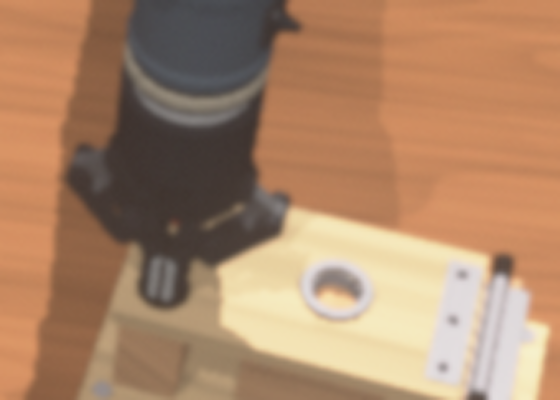

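The fingers are on the pad at crop (163,280) and the leaf lies level, front and rear heights equal in the depth. I'll add some press margin and then hand in.

```bash
python3 - <<'E'
from h import *
np.set_printoptions(precision=4,suppress=True)
T=jig(-.098,-.03,0)
hit=arm.move_l([*T[:2],.084],feed=.01,until_force=10)
for i in range(2):
    arm.sleep(.4);s=telemetry.sense();print(hit,s["time_s"],s["position"],s["wrist_force"])
if 8<s["wrist_force"][2]<40: print(finish_job())
E
```

```text
True 26.775 [0.5503 0.0397 0.0926] [-0.6075 -0.0916  4.7769]
True 27.175 [0.5503 0.0397 0.0926] [-0.5859 -0.2463  5.359 ]
```

```bash
python3 - <<'E'
from h import *
np.set_printoptions(precision=4,suppress=True)
T=jig(-.098,-.03,0)
for z in (.092,.0912,.0904,.0896,.0888,.088,.087,.086):
    arm.move_l([*T[:2],z],feed=.01); arm.sleep(.3)
    f=[telemetry.sense()["wrist_force"][2]]
    for i in range(2): arm.sleep(.1);f.append(telemetry.sense()["wrist_force"][2])
    print(z,telemetry.sense()["position"],np.array(f))
    if np.mean(f)>14: break
if 12<np.mean(f)<35: print(telemetry.sense()["time_s"],finish_job())
E
```

```text
0.092 [0.5503 0.0397 0.0926] [6.1688 7.5582 7.1506]
0.0912 [0.5503 0.0397 0.0925] [12.5632 11.2096 11.2592]
0.0904 [0.5503 0.0397 0.0924] [17.9165 16.6562 16.3065]
the job is handed in; nothing more can be done
29.425 None
```

I handed the job in at 29.4 s: the leaf is down over the block, the pin is pushed home through the leaf into the front post, and the fingers are holding the leaf flat with about 17 N; no verdict came back.

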